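# Build up a guide roller in its nest and hold it up for checking

### The job

Build up the guide roller on the stub axle standing in the nest: thread the black wheel down the axle until it sits fully home on the shoulder, let go of it, then thread the steel collar down until it sits on the wheel and let go of it, all while the axle stays in the nest. Then take the axle itself, lift the whole roller out of the nest, keeping it upright, and hold it steady and level at least 10 cm above the nest so that I can check the underside of its flange; finish while still holding it there, with nothing else touching it. Leave the spanner and the grease tin where they are.

Things in the scene. Friction and masses are not known exactly. Their poses are not given: they have to be found in the camera images.
- nest: aluminium assembly nest, fixed to the bench: a plate 104 x 104 x 20 mm with a square pocket 73 x 73 mm, 10 mm deep, in its top. Origin at the centre of its underside, on the bench; z up, x and y along its sides. Its position and yaw differ from run to run.
- nest_floor (a point): centre of the nest's pocket floor, 10 mm above the bench; z up.
- axle: loose steel stub axle standing upright in the nest, about 0.55 kg: square flange 70 x 70 x 8 mm, on it a round boss of 34 mm diameter up to 24 mm (its top is the shoulder), then a plain axle of 20 mm diameter up to 82 mm, its last 4 mm tapering to 12 mm. Origin: centre of the flange underside, z up the axle. The top 22 mm stay bare above the collar: grip there, firmly (about 80 N).
- axle_seat (a point): centre of the shoulder, 24 mm above the axle's origin; its z runs up along the axle. The wheel's underside sits here; the collar's underside ends 22 mm above it.
- axle_top (a point): centre of the axle's top end, 82 mm above its origin and 58 mm above the shoulder.
- wheel: loose black wheel lying flat on the bench, about 55 g: outside diameter 56 mm, bore 23 mm, 22 mm high, the same both ways up. Origin at the centre of its underside, z along its bore. On the left or right of the nest.
- collar: loose steel clamp collar lying flat on the bench, about 100 g: outside diameter 42 mm, bore 23 mm, 14 mm high, the same both ways up; no screw head stands out. Origin at the centre of its underside, z along its bore. On the other side of the nest from the wheel.
- spanner: bystander: loose steel spanner 170 mm long lying flat beyond the nest; origin under its middle, x along it.
- grease_tin: bystander: round steel tin, diameter 64 mm, 55 mm high, standing beyond the nest on the left; origin at the centre of its underside.
- carton: bystander: open carton 240 x 170 x 90 mm of black clips, fixed, its two long flaps folded out, on the right, farther out than wheel or collar; origin at the centre of its underside.
Things that resemble listed ones, but are neither listed nor needed, are in the scene too. Several things look just like the collar: the one meant starts farthest to the robot's left. Of the things that look like the wheel, the larger one is meant.

How it is judged:
By the outcome, as a careful person would: the job done as asked, in the order asked, and still so for the second after the job is handed in, while the arm keeps its last pose, push and grip.
It also fails if it takes over 64 s, if anything falls off the work surface, if the arm or the gripper's body presses on something with over 40 N, if the wrist force passes 120 N, or if a joint passes its speed limit or range.

### The arm

A 6-joint arm with a two-finger parallel gripper is mounted at the origin on the work surface. World frame = base frame: x ahead of the robot, y to its left, z up, the work surface at z = 0. Lengths are in m, angles in degrees, forces in N, time in s.
With the tool pointing down it reaches from about 0.375 to 0.9 m from the base axis. Payload 3.1 kg.
Tool frame: the origin (TCP) lies on the front face of the gripper's body, between the roots of the fingers; the fingertips stand 70 mm ahead of it and the grasp point (between the pads) lies 51 mm ahead of it (bot.tip_extent is the distance from the TCP to the fingertips, in m); z points along the fingers, x is the direction in which the jaws open and shut, and the axes are right-handed (so a half turn about z gives the same grasp; the last joint's range is limited). The gripper opens to 87 mm and grips with 3 to 60 N. Pads are 19 mm wide; open, the fingers measure 117 mm over their backs; the gripper's body (75 mm by 190 mm) begins 51 mm behind the grasp point.
Start: joints at [54.173, 30.224, 82.088, -0, 67.689, -10.227], TCP at [0.27, 0.564, 0.292] pointing down, gripper open.
Joint ranges: [-176.69, 176.69], [-43.24, 126.21], [12.49, 139.97], [-82, 262], [0, 151.66], [-163.58, 163.58]. Speed limits (degrees/s): [159.86, 159.86, 180, 180, 180, 180].

### API

Orientations are given as a 3x3 rotation matrix whose columns are the frame's x, y, z axes.
In Python, from rig import bot, viewer, ticket gives the robot as it stands. The module is installed in compiled form; this text tells all that it offers.
- The arm moves only by the tool arm_command, never from a script. Its argument "targets" is a list of rows, each an object with "rot": the turn, a rotation vector about the tool's x, y, z in degrees, a list of three; "offset": the shift along the tool's x, y, z in cm, a list of three; "gripper": the closure, from 0 (fully open) to 1 (shut). A call has 1 to 8 rows; each row is the pose to reach, as a shift and turn from the pose commanded when the call began, along the tool's axes at that moment; what a row does not reach only later rows make up. A row lasts 1/10 s, in which the tool goes at most 50 mm and 8.59 degrees, less where a joint would pass 70% of its speed; a pose out of reach is approached as far as the arm can. A call with a gripper value outside its range is refused whole. The fingers move at their own pace and stop on an object; the grip force is fixed at half the most. Time passes only in rows, so rows that repeat a pose let the fingers close. It gives the time, the measured TCP pose, the force and the opening at its end, in the units of the state.
- bot.read_state(): the state, without advancing time (a new reading comes with each control period).
- viewer.capture(name): name is "scene" or "top" or "wrist"; returns a dict with "frame" (400x640x3 uint8, red, green, blue), "fx", "fy", "cx", "cy" (pixels), "view" (4x4, takes a point from world to camera coordinates). Camera axes: x right, y down, z forward; pixel columns grow to the right and rows downward; lengths in m; the calibration is good to about 2 mm. A picture is of the moment at which its call begins. There is no depth.
- ticket.hand_in(): hands the job in, once; it reports no verdict.
The state is a dict: "time_s": time; "joint_positions": joint angles; "qvel": joint speeds; "tau": joint torques, N m; "position": TCP position; "tcp_rot": TCP orientation; "force": force on the tool from outside, world axes, zero at the start; "moment": the same for the moment, N m; "opening": opening from 0.0 (shut) to 1.0 (fully open).
Only numpy, scipy, OpenCV 4.12 (cv2) and the standard library are available. Lean on these libraries where they do the work, as an engineer would, in place of code of your own. Each camera call takes 0.05 s, during which the arm holds its last target. There are 200 camera calls.

## Working session

There is one attempt and no reset: what is moved stays moved. The work goes in short steps, Python scripts to look and compute and a tool call to move; the robot and the scene stay as the last step left them, time stands still between calls to the robot, and variables do not carry over. Pictures are saved under pics/ and viewed, about 8 in all and at most 12, crops included, and the job is handed in when it is done.

Besides the shell and the picture viewer there is one more tool, called as name(argument=value, ...), one argument or row to a line, values as JSON. arm_command: Moves the arm, as the interface text tells. Its arguments: {"type":"object","properties":{"targets":{"type":"array"}},"required":["targets"]}

```bash
mkdir -p pics; cat > h.py <<'E'
import numpy as np, cv2, json
from rig import bot, viewer, ticket
def cap(n, f):
    c=viewer.capture(n); cv2.imwrite(f'pics/{f}.png', c['frame'][:,:,::-1])
    np.savez(f'pics/{f}.npz', **{k:c[k] for k in('frame','fx','fy','cx','cy','view')}); return c
def load(f): return np.load(f'pics/{f}.npz')
def px2w(c,u,v,z):
    V=np.array(c['view']); R,t=V[:3,:3],V[:3,3]; o=-R.T@t
    d=R.T@np.array([(u-c['cx'])/c['fx'],(v-c['cy'])/c['fy'],1]); return o+d*(z-o[2])/d[2]
def w2px(c,p):
    V=np.array(c['view']); q=V[:3,:3]@np.asarray(p,float)+V[:3,3]
    return np.array([c['fx']*q[0]/q[2]+c['cx'],c['fy']*q[1]/q[2]+c['cy']])
def crop(f,u0,v0,u1,v1,k,out):
    im=cv2.imread(f'pics/{f}.png')[v0:v1,u0:u1]; cv2.imwrite(f'pics/{out}.png',cv2.resize(im,None,fx=k,fy=k,interpolation=cv2.INTER_CUBIC))
E
python3 - <<'E'
from h import *
for n in('scene','top','wrist'):
    c=cap(n,n+'0'); V=c['view']; print(n,c['fx'],c['cx'],c['cy'],'pos',-V[:3,:3].T@V[:3,3]); print(np.round(V[:3,:3],3).tolist())
a=cv2.imread('pics/top0.png'); b=cv2.imread('pics/scene0.png')
cv2.imwrite('pics/both0.png',cv2.resize(np.vstack([a,b]),(600*640//800,600)))
print(bot.read_state())
E
```

```text
scene 392.9884344977376 317.5354911573006 209.69432681337074 pos [1.12087932 0.35956098 0.79173618]
[[-0.69, 0.723, 0.007], [0.491, 0.476, -0.73], [-0.531, -0.5, -0.684]]
top 514.1460259878293 310.98609576800516 207.14680153915896 pos [ 0.36609846 -0.13014274  1.60135532]
[[-0.011, -1.0, 0.02], [-0.991, 0.009, -0.133], [0.133, -0.021, -0.991]]
wrist 342.33315067791295 323.82330728824985 197.20649197585328 pos [0.19929041 0.59777115 0.38359543]
[[0.432, 0.902, -0.004], [0.865, -0.413, 0.285], [0.255, -0.127, -0.959]]
{'time_s': 0.15, 'joint_positions': array([ 5.41739489e+01,  3.02670121e+01,  8.21401977e+01, -7.83147313e-04,
        6.76906593e+01, -1.02293947e+01]), 'qvel': array([-0.02407973, -0.19242638, -0.08156833,  0.02299008, -0.01590677,
       -0.05269531]), 'tau': array([ 9.93729409e-04, -4.40429771e+01, -1.76843011e+01,  6.33578771e-02,
        5.52782009e-02, -1.09329792e-04]), 'position': array([0.26974527, 0.56328553, 0.29148958]), 'tcp_rot': array([[ 4.32027598e-01,  9.01859842e-01, -9.89565311e-04],
       [ 9.01858814e-01, -4.32028633e-01, -1.39235603e-03],
       [-1.68323054e-03, -2.90911965e-04, -9.99998541e-01]]), 'force': array([-0.42344948, -0.43468984, -0.03724805]), 'moment': array([ 0.02788349, -0.0746443 , -0.00552363]), 'opening': 1.003281709075918}
```

View pics/top0.png

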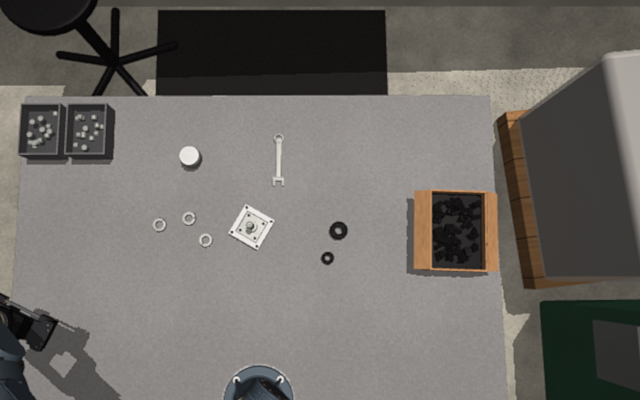

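View pics/scene0.png

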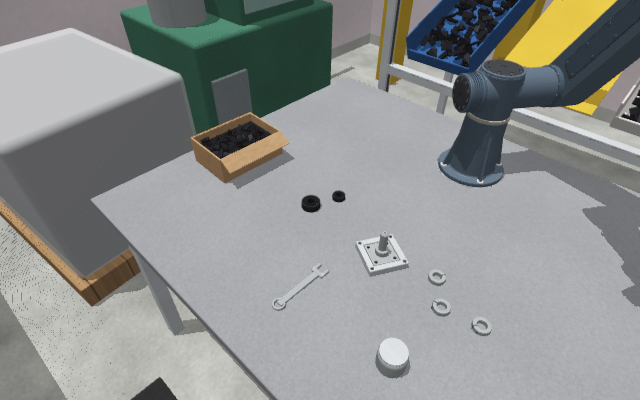

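Top view: nest with the axle at (251,227). The collar look-alikes are at (159,225), (189,218) and (206,240). The one meant is (159,225), the farthest to +y (image left). The wheel look-alikes are at (338,231) and (327,258), and (338,231) is the larger. I'll confirm both in one enlarged crop.

```bash
python3 - <<'E'
from h import *
crop('top0',145,185,355,275,3.8,'c1')
c=load('top0')
for n,u,v,z in(('colA',159,225,.014),('colB',189,218,.014),('colC',206,240,.014),('wh',338.5,230.5,.022),('wh2',327,258,.01),('axtop',250,226,.092),('tin',190,157,.055)): print(n,px2w(c,u,v,z).round(4))
c=load('scene0')
for n,u,v,z in(('colA',482,325.5,.014),('colB',441.5,306,.014),('colC',437,277,.014),('wh',311,203,.022),('wh2',338.5,195.5,.015),('axtop',384,234,.092)): print(n,px2w(c,u,v,z).round(4))
E
```

```text
colA [0.5281 0.3054 0.014 ]
colB [0.549  0.2138 0.014 ]
colC [0.4804 0.1603 0.014 ]
wh [ 0.5051 -0.2478  0.022 ]
wh2 [ 0.4214 -0.2116  0.01  ]
axtop [0.5147 0.0178 0.092 ]
tin [0.7322 0.2056 0.055 ]
colA [0.5341 0.3097 0.014 ]
colB [0.5522 0.2189 0.014 ]
colC [0.4869 0.1677 0.014 ]
wh [ 0.515  -0.2373  0.022 ]
wh2 [ 0.4278 -0.2069  0.015 ]
axtop [0.5265 0.0243 0.092 ]
```

View pics/c1.png

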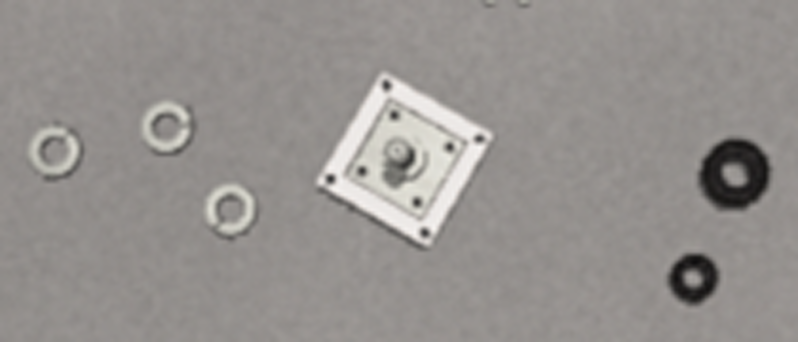

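The crop confirms both picks. The leftmost ring at crop (55,151) is the collar meant, and the bigger black ring at crop (735,174) is the wheel. The two cameras agree to about 1 cm, so I'll refine with the wrist camera, going over the axle first.

```bash
cat >> h.py <<'E'
def goto(x,y,z,yaw=None):
    "offset cm (tool axes) and yaw turn about tool z (deg) from the measured pose"
    s=bot.read_state(); R=s['tcp_rot']; p=s['position']
    a=np.degrees(np.arctan2(R[1,0],R[0,0])); 
    print('t',round(s['time_s'],2),'p',p.round(4),'yaw',round(a,1),'tilt',R[:2,2].round(4),'open',round(s['opening'],3),'F',s['force'].round(1))
    print('offset cm',(R.T@(np.array([x,y,z])-p)*100).round(2),'rotz',None if yaw is None else round(a-yaw,2))
E
python3 - <<'E'
from h import *
goto(.52,.02,.28)
E
```

```text
t 0.15 p [0.2697 0.5633 0.2915] yaw 64.4 tilt [-0.001  -0.0014] open 1.003 F [-0.4 -0.4 -0. ]
offset cm [-38.18  46.04   1.2 ] rotz None
```

arm_command(
  targets=[
    {"rot": [0, 0, 0], "offset": [-2, 2.4, 0], "gripper": 0},
    {"rot": [0, 0, 0], "offset": [-19, 23, 0.6], "gripper": 0},
    {"rot": [0, 0, 0], "offset": [-19, 23, 0.6], "gripper": 0},
    {"rot": [0, 0, 0], "offset": [-19, 23, 0.6], "gripper": 0},
    {"rot": [0, 0, 0], "offset": [-38.2, 46, 1.2], "gripper": 0},
    {"rot": [0, 0, 0], "offset": [-38.2, 46, 1.2], "gripper": 0},
    {"rot": [0, 0, 0], "offset": [-38.2, 46, 1.2], "gripper": 0},
    {"rot": [0, 0, 0], "offset": [-38.2, 46, 1.2], "gripper": 0},
  ],
)

```text
time_s: 0.95
position: [0.4298, 0.2156, 0.2847]
tcp_rot: [[0.432, 0.902, 0.0], [0.902, -0.432, 0.0], [0.0, 0.0, -1.0]]
force: [0.8, -0.4, -0.1]
opening: 1.0
```

arm_command(
  targets=[
    {"rot": [0, 0, 0], "offset": [-13, 15.6, 0.5], "gripper": 0},
    {"rot": [0, 0, 0], "offset": [-13, 15.6, 0.5], "gripper": 0},
    {"rot": [0, 0, 0], "offset": [-13, 15.6, 0.5], "gripper": 0},
    {"rot": [0, 0, 0], "offset": [-13, 15.6, 0.5], "gripper": 0},
    {"rot": [0, 0, 0], "offset": [-13, 15.6, 0.5], "gripper": 0},
    {"rot": [0, 0, 0], "offset": [-13, 15.6, 0.5], "gripper": 0},
  ],
)

```text
time_s: 1.55
position: [0.5141, 0.0315, 0.2793]
tcp_rot: [[0.435, 0.9, -0.001], [0.9, -0.435, 0.001], [0.0, -0.001, -1.0]]
force: [-0.3, -0.4, 0.3]
opening: 0.999
```

```bash
python3 - <<'E'
from h import *
cap('wrist','w1'); goto(.51,-.243,.2)
c=load('w1')
for p in((.52,.02,.092),(.51,-.243,.022)): print(w2px(c,p))
E
```

```text
t 1.6 p [0.5133 0.0328 0.2793] yaw 64.3 tilt [-0.0018  0.0008] open 1.0 F [-0.7  0.1 -0. ]
offset cm [-25.    11.67   7.91] rotz None
[314.7159097  203.67693786]
[105.91825682 273.10448218]
```

View pics/w1.png

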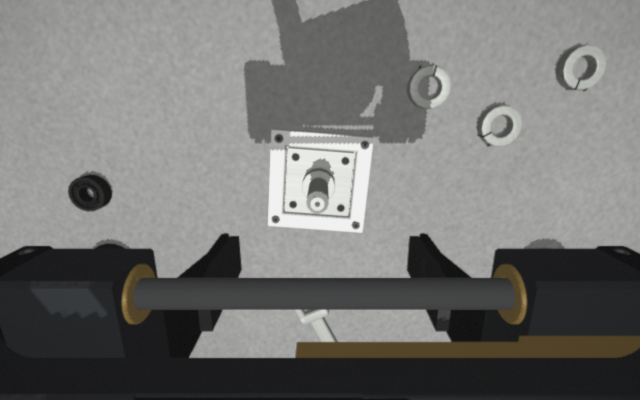

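Wrist view: axle top at (317,203), nest corners at about (272,131), (372,142), (362,232) and (269,226). The three collars are at upper right and the small wheel is at (90,191). The big wheel is hidden behind the left finger housing.

```bash
python3 - <<'E'
from h import *
c=load('w1')
for n,u,v,z in(('axtop',317,203.5,.092),('nest1',272.5,131,.02),('nest2',372,142,.02),('nest3',362.5,232,.02),('nest4',269,226,.02),('c1',581.5,67,.014),('c2',499,125.5,.014),('c3',430,87,.014),('w2',90,191,.015)): print(n,px2w(c,u,v,z).round(4))
E
```

```text
axtop [0.5207 0.0218 0.092 ]
nest1 [0.4517 0.0038 0.02  ]
nest2 [0.5058 0.0901 0.02  ]
nest3 [0.592  0.0411 0.02  ]
nest4 [ 0.5409 -0.0485  0.02  ]
c1 [0.5289 0.3041 0.014 ]
c2 [0.548  0.2144 0.014 ]
c3 [0.482  0.1641 0.014 ]
w2 [ 0.4223 -0.2054  0.015 ]
```

arm_command(
  targets=[
    {"rot": [0, 0, 0], "offset": [-25, 11.7, 4], "gripper": 0},
    {"rot": [0, 0, 0], "offset": [-25, 11.7, 4], "gripper": 0},
    {"rot": [0, 0, 0], "offset": [-25, 11.7, 4], "gripper": 0},
    {"rot": [0, 0, 0], "offset": [-25, 11.7, 4], "gripper": 0},
    {"rot": [0, 0, 0], "offset": [-25, 11.7, 4], "gripper": 0},
    {"rot": [0, 0, 0], "offset": [-25, 11.7, 4], "gripper": 0},
    {"rot": [0, 0, 0], "offset": [-25, 11.7, 4], "gripper": 0},
    {"rot": [0, 0, 0], "offset": [-25, 11.7, 4], "gripper": 0},
  ],
)

```text
time_s: 2.4
position: [0.5112, -0.2414, 0.2394]
tcp_rot: [[0.431, 0.902, -0.001], [0.902, -0.431, 0.002], [0.001, -0.002, -1.0]]
force: [-0.1, -0.5, -0.5]
opening: 0.998
```

```bash
python3 - <<'E'
from h import *
cap('wrist','w2'); goto(.51,-.243,.2)
c=load('w2')
for p in((.52,.02,.092),(.51,-.243,.022)): print(w2px(c,p))
crop('w2',160,80,480,280,2.5,'w2c')
E
```

```text
t 2.45 p [ 0.5112 -0.2408  0.2396] yaw 64.5 tilt [-0.0013  0.0018] open 0.999 F [0.2 0.3 0.6]
offset cm [-0.26 -0.    3.96] rotz None
[692.64381152  53.45458309]
[321.59906085 183.28566251]
```

View pics/w2c.png

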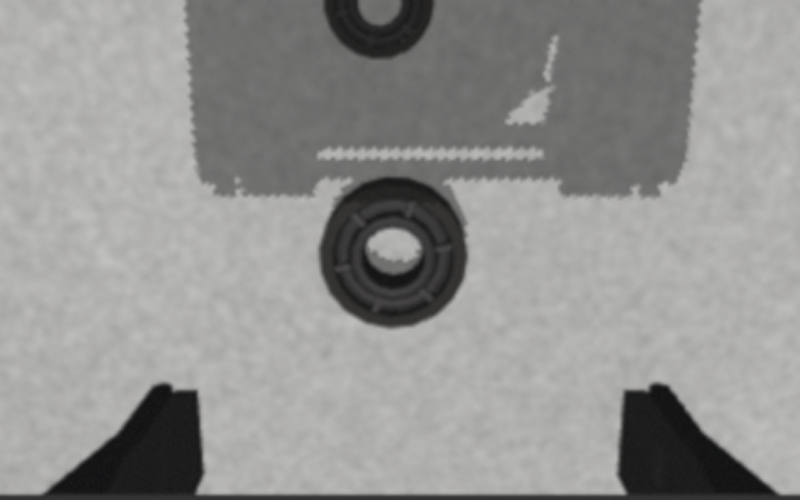

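The crop shows the wheel centred at about (393,252), which is full-frame (317,181), with its bore at the same spot. The small wheel is at the crop's top edge, clear of the finger line.

```bash
python3 - <<'E'
from h import *
c=load('w2')
p=px2w(c,317.0,180.6,.022); print(p)
for u,v in((288,180.6),(346.3,180.6),(317,150.6),(317,210.6)): print(px2w(c,u,v,.022))
goto(p[0],p[1],.0735)
E
```

```text
[ 0.50583465 -0.24574412  0.022     ]
[ 0.49419547 -0.27008181  0.022     ]
[ 0.51759243 -0.22115843  0.022     ]
[ 0.48067076 -0.23352822  0.022     ]
[ 0.53231602 -0.2585996   0.022     ]
t 2.45 p [ 0.5112 -0.2408  0.2396] yaw 64.5 tilt [-0.0013  0.0018] open 0.999 F [0.2 0.3 0.6]
offset cm [-0.7  -0.24 16.61] rotz None
```

arm_command(
  targets=[
    {"rot": [0, 0, 0], "offset": [-0.7, -0.25, 5], "gripper": 0},
    {"rot": [0, 0, 0], "offset": [-0.7, -0.25, 10], "gripper": 0},
    {"rot": [0, 0, 0], "offset": [-0.7, -0.25, 13.5], "gripper": 0},
    {"rot": [0, 0, 0], "offset": [-0.7, -0.25, 15.5], "gripper": 0},
    {"rot": [0, 0, 0], "offset": [-0.7, -0.25, 16.4], "gripper": 0},
    {"rot": [0, 0, 0], "offset": [-0.7, -0.25, 16.4], "gripper": 0},
    {"rot": [0, 0, 0], "offset": [-0.7, -0.25, 16.4], "gripper": 0},
  ],
)

```text
time_s: 3.15
position: [0.507, -0.2478, 0.0769]
tcp_rot: [[0.431, 0.903, 0.001], [0.903, -0.431, -0.001], [-0.0, 0.002, -1.0]]
force: [0.0, 0.0, 0.3]
opening: 0.996
```

arm_command(
  targets=[
    {"rot": [0, 0, 0], "offset": [0, 0, 0], "gripper": 1},
    {"rot": [0, 0, 0], "offset": [0, 0, 0], "gripper": 1},
    {"rot": [0, 0, 0], "offset": [0, 0, 0], "gripper": 1},
    {"rot": [0, 0, 0], "offset": [0, 0, 0], "gripper": 1},
    {"rot": [0, 0, 0], "offset": [0, 0, 0], "gripper": 1},
    {"rot": [0, 0, 0], "offset": [0, 0, 0], "gripper": 1},
    {"rot": [0, 0, 0], "offset": [0, 0, 0], "gripper": 1},
    {"rot": [0, 0, 0], "offset": [0, 0, 0], "gripper": 1},
  ],
)

```text
time_s: 3.95
position: [0.5063, -0.2486, 0.0761]
tcp_rot: [[0.432, 0.902, 0.0], [0.902, -0.432, -0.0], [-0.0, 0.0, -1.0]]
force: [0.1, -0.1, 4.4]
opening: 0.637
```

Opening is 0.637, or 55 mm, which matches the 56 mm wheel. I'll regrasp at 90° so the wheel is centred along both tool axes.

arm_command(
  targets=[
    {"rot": [0, 0, 0], "offset": [0, 0, 0], "gripper": 0},
    {"rot": [0, 0, 0], "offset": [0, 0, 0], "gripper": 0},
    {"rot": [0, 0, 0], "offset": [0, 0, 0], "gripper": 0},
    {"rot": [0, 0, 0], "offset": [0, 0, 0], "gripper": 0},
    {"rot": [0, 0, 8], "offset": [0, 0, 0], "gripper": 0},
    {"rot": [0, 0, 16], "offset": [0, 0, 0], "gripper": 0},
    {"rot": [0, 0, 24], "offset": [0, 0, 0], "gripper": 0},
    {"rot": [0, 0, 32], "offset": [0, 0, 0], "gripper": 0},
  ],
)

```text
time_s: 4.75
position: [0.5061, -0.2484, 0.0755]
tcp_rot: [[0.847, 0.531, -0.0], [0.531, -0.847, 0.0], [-0.0, -0.0, -1.0]]
force: [0.3, -0.2, 0.1]
opening: 1.0
```

arm_command(
  targets=[
    {"rot": [0, 0, 8], "offset": [0, 0, 0], "gripper": 0},
    {"rot": [0, 0, 16], "offset": [0, 0, 0], "gripper": 0},
    {"rot": [0, 0, 24], "offset": [0, 0, 0], "gripper": 0},
    {"rot": [0, 0, 32], "offset": [0, 0, 0], "gripper": 0},
    {"rot": [0, 0, 40], "offset": [0, 0, 0], "gripper": 0},
    {"rot": [0, 0, 48], "offset": [0, 0, 0], "gripper": 0},
    {"rot": [0, 0, 56], "offset": [0, 0, 0], "gripper": 0},
    {"rot": [0, 0, 58], "offset": [0, 0, 0], "gripper": 0},
  ],
)

```text
time_s: 5.55
position: [0.5061, -0.2484, 0.0755]
tcp_rot: [[0.9, -0.435, -0.0], [-0.435, -0.9, 0.0], [-0.0, -0.0, -1.0]]
force: [0.3, -0.0, -0.4]
opening: 1.004
```

arm_command(
  targets=[
    {"rot": [0, 0, 0], "offset": [0, 0, 0], "gripper": 0},
    {"rot": [0, 0, 0], "offset": [0, 0, 0], "gripper": 0},
    {"rot": [0, 0, 0], "offset": [0, 0, 0], "gripper": 1},
    {"rot": [0, 0, 0], "offset": [0, 0, 0], "gripper": 1},
    {"rot": [0, 0, 0], "offset": [0, 0, 0], "gripper": 1},
    {"rot": [0, 0, 0], "offset": [0, 0, 0], "gripper": 1},
    {"rot": [0, 0, 0], "offset": [0, 0, 0], "gripper": 1},
    {"rot": [0, 0, 0], "offset": [0, 0, 0], "gripper": 1},
  ],
)

```text
time_s: 6.35
position: [0.5062, -0.2485, 0.0757]
tcp_rot: [[0.902, -0.432, 0.0], [-0.432, -0.902, -0.0], [0.0, 0.0, -1.0]]
force: [0.2, 0.3, -0.1]
opening: 0.632
```

arm_command(
  targets=[
    {"rot": [0, 0, 0], "offset": [0, 0, -3], "gripper": 1},
    {"rot": [0, 0, 0], "offset": [0, 0, -8], "gripper": 1},
    {"rot": [0, 0, 0], "offset": [0, 0, -13.5], "gripper": 1},
    {"rot": [0, 0, 0], "offset": [-1.5, -3.5, -13.5], "gripper": 1},
    {"rot": [0, 0, 0], "offset": [-3.3, -8, -13.5], "gripper": 1},
    {"rot": [0, 0, 0], "offset": [-5, -12, -13.5], "gripper": 1},
    {"rot": [0, 0, 0], "offset": [-6.6, -16, -13.5], "gripper": 1},
    {"rot": [0, 0, 0], "offset": [-7.4, -18, -13.5], "gripper": 1},
  ],
)

```text
time_s: 7.15
position: [0.5161, -0.0508, 0.2107]
tcp_rot: [[0.903, -0.43, -0.002], [-0.43, -0.903, 0.001], [-0.002, -0.0, -1.0]]
force: [0.3, 0.1, -1.1]
opening: 0.633
```

arm_command(
  targets=[
    {"rot": [0, 0, 0], "offset": [0, 0, 0], "gripper": 1},
    {"rot": [0, 0, 0], "offset": [0, 0, 0], "gripper": 1},
  ],
)

```text
time_s: 7.35
position: [0.5173, -0.054, 0.2108]
tcp_rot: [[0.903, -0.431, 0.0], [-0.431, -0.903, -0.001], [0.0, 0.0, -1.0]]
force: [0.0, -0.5, 0.4]
opening: 0.637
```

```bash
python3 - <<'E'
from h import *
cap('wrist','w3'); goto(.5215,.0217,.21)
print(w2px(load('w3'),(.5215,.0217,.092)))
E
```

```text
t 7.4 p [ 0.5174 -0.0547  0.2108] yaw -25.6 tilt [ 0.0004 -0.0006] open 0.631 F [ 0.8 -0.8 -1. ]
offset cm [-2.93 -7.07  0.07] rotz None
[275.7186432  109.96651541]
```

View pics/w3.png

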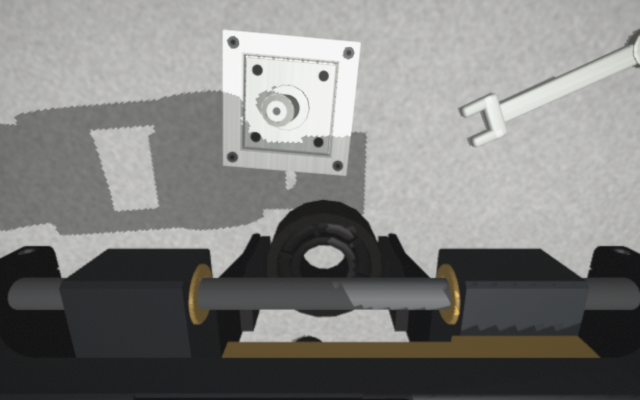

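The axle top is at (277,110), against a prediction of (275.7,110) from the other viewing side. The held wheel's bore is at about (323,257).

```bash
python3 - <<'E'
from h import *
c=load('w3'); p=px2w(c,277,110,.092); print(p)
s=bot.read_state()['position']; print('bore centre px expected',w2px(c,(s[0],s[1],.157)), w2px(c,(s[0],s[1],.135)))
for u,v,z in((224,30,.02),(361,42,.02),(347,176,.02),(222.5,165,.02)): print(px2w(c,u,v,z).round(4))
q=(p[:2]+[.5207,.0218])/2; goto(q[0],q[1],.21)
E
```

```text
[0.522182   0.02135285 0.092     ]
bore centre px expected [324.91119645 269.37570797] [324.78051275 249.30896154]
[0.5035 0.0916 0.02  ]
[0.5932 0.0396 0.02  ]
[ 0.5405 -0.0509  0.02  ]
[0.4501 0.0028 0.02  ]
t 7.4 p [ 0.5174 -0.0547  0.2108] yaw -25.6 tilt [ 0.0004 -0.0006] open 0.631 F [ 0.8 -0.8 -1. ]
offset cm [-2.93 -7.06  0.07] rotz None
```

arm_command(
  targets=[
    {"rot": [0, 0, 0], "offset": [-1.2, -3, 0], "gripper": 1},
    {"rot": [0, 0, 0], "offset": [-2.4, -5.8, 0], "gripper": 1},
    {"rot": [0, 0, 0], "offset": [-2.93, -7.06, 0], "gripper": 1},
    {"rot": [0, 0, 0], "offset": [-2.93, -7.06, 0], "gripper": 1},
    {"rot": [0, 0, 0], "offset": [-2.93, -7.06, 2], "gripper": 1},
    {"rot": [0, 0, 0], "offset": [-2.93, -7.06, 3.5], "gripper": 1},
    {"rot": [0, 0, 0], "offset": [-2.93, -7.06, 3.8], "gripper": 1},
    {"rot": [0, 0, 0], "offset": [-2.93, -7.06, 3.8], "gripper": 1},
  ],
)

```text
time_s: 8.2
position: [0.5213, 0.0209, 0.1723]
tcp_rot: [[0.901, -0.433, -0.001], [-0.433, -0.901, -0.0], [-0.001, 0.001, -1.0]]
force: [-0.6, 0.0, 0.3]
opening: 0.636
```

```bash
python3 - <<'E'
from h import *
goto(.5215,.0215,.17); c=cap('scene','s1'); cap('top','t1')
crop('s1',330,170,450,290,5,'s1c')
E
```

```text
t 8.2 p [0.5213 0.0209 0.1723] yaw -25.7 tilt [-0.001  -0.0002] open 0.636 F [-0.6  0.   0.3]
offset cm [-0.01 -0.06  0.23] rotz None
```

View pics/s1c.png

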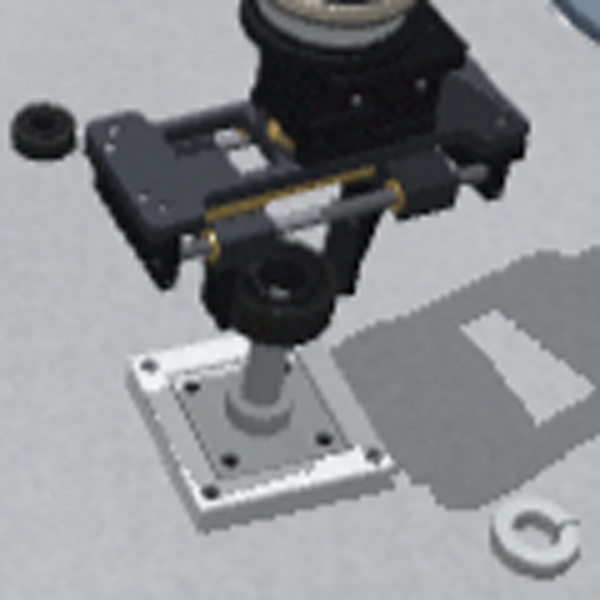

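The wheel sits over the axle, with the tip glimpsed through the bore at crop (275,290). I'll start threading it gently.

arm_command(
  targets=[
    {"rot": [0, 0, 0], "offset": [0, -0.03, 0.3], "gripper": 1},
    {"rot": [0, 0, 0], "offset": [0, -0.03, 0.6], "gripper": 1},
    {"rot": [0, 0, 0], "offset": [0, -0.03, 0.9], "gripper": 1},
    {"rot": [0, 0, 0], "offset": [0, -0.03, 1.2], "gripper": 1},
    {"rot": [0, 0, 0], "offset": [0, -0.03, 1.4], "gripper": 1},
    {"rot": [0, 0, 0], "offset": [0, -0.03, 1.4], "gripper": 1},
  ],
)

```text
time_s: 8.9
position: [0.5212, 0.0225, 0.1583]
tcp_rot: [[0.902, -0.432, -0.001], [-0.432, -0.902, 0.0], [-0.001, 0.0, -1.0]]
force: [-0.0, -0.0, -0.1]
opening: 0.632
```

arm_command(
  targets=[
    {"rot": [0, 0, 0], "offset": [0, 0, 1], "gripper": 1},
    {"rot": [0, 0, 0], "offset": [0, 0, 2], "gripper": 1},
    {"rot": [0, 0, 0], "offset": [0, 0, 3], "gripper": 1},
    {"rot": [0, 0, 0], "offset": [0, 0, 3.8], "gripper": 1},
    {"rot": [0, 0, 0], "offset": [0, 0, 4.3], "gripper": 1},
    {"rot": [0, 0, 0], "offset": [0, 0, 4.3], "gripper": 1},
    {"rot": [0, 0, 0], "offset": [0, 0, 4.6], "gripper": 1},
    {"rot": [0, 0, 0], "offset": [0, 0, 4.6], "gripper": 1},
  ],
)

```text
time_s: 9.7
position: [0.5214, 0.0224, 0.1127]
tcp_rot: [[0.902, -0.432, 0.0], [-0.432, -0.902, -0.0], [0.0, -0.0, -1.0]]
force: [-0.5, 0.9, -0.1]
opening: 0.632
```

arm_command(
  targets=[
    {"rot": [0, 0, 0], "offset": [0, 0, 0.1], "gripper": 1},
    {"rot": [0, 0, 0], "offset": [0, 0, 0.2], "gripper": 1},
    {"rot": [0, 0, 0], "offset": [0, 0, 0.3], "gripper": 1},
    {"rot": [0, 0, 0], "offset": [0, 0, 0.3], "gripper": 1},
  ],
)

```text
time_s: 10.1
position: [0.5214, 0.0224, 0.1097]
tcp_rot: [[0.902, -0.432, 0.0], [-0.432, -0.902, -0.0], [0.0, -0.0, -1.0]]
force: [0.1, -0.1, 0.1]
opening: 0.632
```

arm_command(
  targets=[
    {"rot": [0, 0, 0], "offset": [0, 0, 0.05], "gripper": 1},
    {"rot": [0, 0, 0], "offset": [0, 0, 0.1], "gripper": 1},
    {"rot": [0, 0, 0], "offset": [0, 0, 0.1], "gripper": 1},
    {"rot": [0, 0, 0], "offset": [0, 0, 0.1], "gripper": 1},
  ],
)

```text
time_s: 10.5
position: [0.5215, 0.0224, 0.1097]
tcp_rot: [[0.902, -0.432, 0.001], [-0.432, -0.902, -0.0], [0.001, -0.0, -1.0]]
force: [-1.1, -0.1, 6.9]
opening: 0.631
```

The wheel is home: the TCP is at 0.1097 as predicted and presses at 6.9 N. Now I'll release it and go to the collar.

arm_command(
  targets=[
    {"rot": [0, 0, 0], "offset": [0, 0, 0], "gripper": 0},
    {"rot": [0, 0, 0], "offset": [0, 0, 0], "gripper": 0},
    {"rot": [0, 0, 0], "offset": [0, 0, 0], "gripper": 0},
    {"rot": [0, 0, 0], "offset": [0, 0, 0], "gripper": 0},
    {"rot": [0, 0, 0], "offset": [0, 0, -2], "gripper": 0},
    {"rot": [0, 0, 0], "offset": [0, 0, -6], "gripper": 0},
    {"rot": [0, 0, 0], "offset": [0, 0, -10], "gripper": 0},
    {"rot": [0, 0, 0], "offset": [0, 0, -10], "gripper": 0},
  ],
)

```text
time_s: 11.3
position: [0.5244, 0.0221, 0.2133]
tcp_rot: [[0.902, -0.432, 0.011], [-0.432, -0.902, -0.002], [0.01, -0.003, -1.0]]
force: [-0.0, -0.1, -0.3]
opening: 0.999
```

arm_command(
  targets=[
    {"rot": [0, 0, 0], "offset": [-11.5, -25.7, -2], "gripper": 0},
    {"rot": [0, 0, 0], "offset": [-11.5, -25.7, -2], "gripper": 0},
    {"rot": [0, 0, 0], "offset": [-11.5, -25.7, -2], "gripper": 0},
    {"rot": [0, 0, 0], "offset": [-11.5, -25.7, -2], "gripper": 0},
    {"rot": [0, 0, 0], "offset": [-11.5, -25.7, -2], "gripper": 0},
    {"rot": [0, 0, 0], "offset": [-11.5, -25.7, -2], "gripper": 0},
    {"rot": [0, 0, 0], "offset": [-11.5, -25.7, -2], "gripper": 0},
    {"rot": [0, 0, 0], "offset": [-11.5, -25.7, -2], "gripper": 0},
  ],
)

```text
time_s: 12.1
position: [0.5279, 0.3042, 0.2275]
tcp_rot: [[0.903, -0.43, -0.002], [-0.43, -0.903, -0.001], [-0.001, 0.002, -1.0]]
force: [-0.2, 0.7, -0.4]
opening: 1.0
```

```bash
python3 - <<'E'
from h import *
cap('wrist','w4'); goto(.529,.304,.0735); cap('scene','s2')
a=cv2.imread('pics/w4.png')[:300]; b=cv2.resize(cv2.imread('pics/s2.png')[190:310,330:450],(300,300),interpolation=cv2.INTER_CUBIC)
cv2.imwrite('pics/m4.png',cv2.resize(np.hstack([a[:, 140:500],b]),None,fx=1.2,fy=1.2))
print(w2px(load('w4'),(.529,.304,.014)))
E
```

```text
t 12.15 p [0.528  0.3032 0.2276] yaw -25.6 tilt [-0.0023 -0.0014] open 0.999 F [0.2 0.4 0.2]
offset cm [ 0.08 -0.15 15.41] rotz None
[325.41283882 183.21375086]
```

View pics/m4.png

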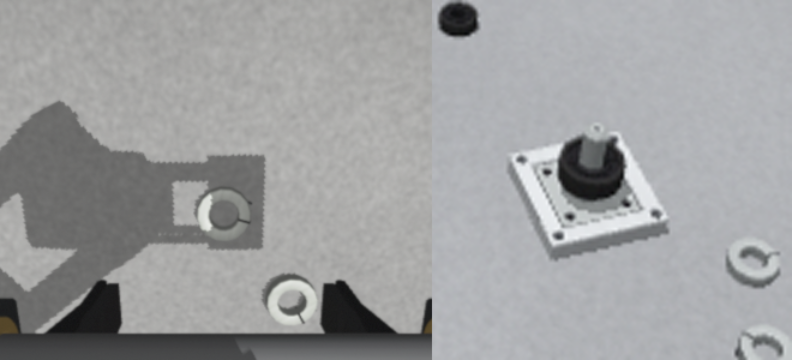

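The right panel shows the wheel seated flat on the shoulder. The left panel shows the collar at (223,214), which is full-frame (325.8,178.3), with its neighbour well clear of the finger tracks.

```bash
python3 - <<'E'
from h import *
c=load('w4'); p=px2w(c,325.5,178.3,.014); print(p); goto(p[0],p[1],.0745)
E
```

```text
[0.53106811 0.3081653  0.014     ]
t 12.2 p [0.5282 0.3027 0.2278] yaw -25.6 tilt [-0.0022 -0.0013] open 0.998 F [ 0.6 -0.1 -0. ]
offset cm [ 0.04 -0.65 15.33] rotz None
```

arm_command(
  targets=[
    {"rot": [0, 0, 0], "offset": [0, -0.5, 5], "gripper": 0},
    {"rot": [0, 0, 0], "offset": [0, -0.5, 10], "gripper": 0},
    {"rot": [0, 0, 0], "offset": [0, -0.5, 13], "gripper": 0},
    {"rot": [0, 0, 0], "offset": [0, -0.5, 14.8], "gripper": 0},
    {"rot": [0, 0, 0], "offset": [0, -0.5, 15.4], "gripper": 0},
    {"rot": [0, 0, 0], "offset": [0, -0.5, 15.4], "gripper": 0},
    {"rot": [0, 0, 0], "offset": [0, -0.5, 15.4], "gripper": 0},
  ],
)

```text
time_s: 12.9
position: [0.5318, 0.3079, 0.0757]
tcp_rot: [[0.901, -0.433, 0.002], [-0.433, -0.901, 0.001], [0.001, -0.001, -1.0]]
force: [0.3, 0.2, 0.5]
opening: 0.996
```

arm_command(
  targets=[
    {"rot": [0, 0, 0], "offset": [0, 0, 0], "gripper": 1},
    {"rot": [0, 0, 0], "offset": [0, 0, 0], "gripper": 1},
    {"rot": [0, 0, 0], "offset": [0, 0, 0], "gripper": 1},
    {"rot": [0, 0, 0], "offset": [0, 0, 0], "gripper": 1},
    {"rot": [0, 0, 0], "offset": [0, 0, 0], "gripper": 1},
    {"rot": [0, 0, 0], "offset": [0, 0, 0], "gripper": 1},
    {"rot": [0, 0, 0], "offset": [0, 0, 0], "gripper": 1},
    {"rot": [0, 0, 0], "offset": [0, 0, 0], "gripper": 1},
  ],
)

```text
time_s: 13.7
position: [0.531, 0.3084, 0.0748]
tcp_rot: [[0.902, -0.432, 0.0], [-0.432, -0.902, 0.0], [0.0, -0.0, -1.0]]
force: [0.4, 0.6, -0.6]
opening: 0.468
```

The opening of 0.468 is 41 mm, so the collar is gripped. I'll regrasp it at 90° too.

arm_command(
  targets=[
    {"rot": [0, 0, 0], "offset": [0, 0, 0], "gripper": 0},
    {"rot": [0, 0, 0], "offset": [0, 0, 0], "gripper": 0},
    {"rot": [0, 0, 0], "offset": [0, 0, 0], "gripper": 0},
    {"rot": [0, 0, 0], "offset": [0, 0, 0], "gripper": 0},
    {"rot": [0, 0, -8], "offset": [0, 0, 0], "gripper": 0},
    {"rot": [0, 0, -16], "offset": [0, 0, 0], "gripper": 0},
    {"rot": [0, 0, -24], "offset": [0, 0, 0], "gripper": 0},
    {"rot": [0, 0, -32], "offset": [0, 0, 0], "gripper": 0},
  ],
)

```text
time_s: 14.5
position: [0.5309, 0.3084, 0.0747]
tcp_rot: [[0.993, 0.117, -0.0], [0.117, -0.993, -0.0], [-0.0, 0.0, -1.0]]
force: [-0.5, -0.3, -0.0]
opening: 0.988
```

arm_command(
  targets=[
    {"rot": [0, 0, -8], "offset": [0, 0, 0], "gripper": 0},
    {"rot": [0, 0, -16], "offset": [0, 0, 0], "gripper": 0},
    {"rot": [0, 0, -24], "offset": [0, 0, 0], "gripper": 0},
    {"rot": [0, 0, -32], "offset": [0, 0, 0], "gripper": 0},
    {"rot": [0, 0, -40], "offset": [0, 0, 0], "gripper": 0},
    {"rot": [0, 0, -48], "offset": [0, 0, 0], "gripper": 0},
    {"rot": [0, 0, -56], "offset": [0, 0, 0], "gripper": 0},
    {"rot": [0, 0, -58], "offset": [0, 0, 0], "gripper": 0},
  ],
)

```text
time_s: 15.3
position: [0.5309, 0.3084, 0.0747]
tcp_rot: [[0.429, 0.903, -0.0], [0.903, -0.429, -0.0], [-0.0, -0.0, -1.0]]
force: [-0.5, 0.4, 0.0]
opening: 0.999
```

arm_command(
  targets=[
    {"rot": [0, 0, 0], "offset": [0, 0, 0], "gripper": 0},
    {"rot": [0, 0, 0], "offset": [0, 0, 0], "gripper": 1},
    {"rot": [0, 0, 0], "offset": [0, 0, 0], "gripper": 1},
    {"rot": [0, 0, 0], "offset": [0, 0, 0], "gripper": 1},
    {"rot": [0, 0, 0], "offset": [0, 0, 0], "gripper": 1},
    {"rot": [0, 0, 0], "offset": [0, 0, 0], "gripper": 1},
    {"rot": [0, 0, 0], "offset": [0, 0, 0], "gripper": 1},
    {"rot": [0, 0, 0], "offset": [0, 0, 0], "gripper": 1},
  ],
)

```text
time_s: 16.1
position: [0.5309, 0.3084, 0.0747]
tcp_rot: [[0.432, 0.902, -0.0], [0.902, -0.432, -0.0], [-0.0, -0.0, -1.0]]
force: [0.1, 0.2, -0.5]
opening: 0.47
```

```bash
python3 - <<'E'
from h import *
goto(.5214,.0223,.21)
E
```

```text
t 16.1 p [0.5309 0.3084 0.0747] yaw 64.4 tilt [-0.0001 -0.0001] open 0.47 F [ 0.1  0.2 -0.5]
offset cm [-26.21  11.51 -13.52] rotz None
```

arm_command(
  targets=[
    {"rot": [0, 0, 0], "offset": [0, 0, -3], "gripper": 1},
    {"rot": [0, 0, 0], "offset": [0, 0, -8], "gripper": 1},
    {"rot": [0, 0, 0], "offset": [0, 0, -13.5], "gripper": 1},
    {"rot": [0, 0, 0], "offset": [-4, 1.8, -13.5], "gripper": 1},
    {"rot": [0, 0, 0], "offset": [-8, 3.5, -13.5], "gripper": 1},
    {"rot": [0, 0, 0], "offset": [-12.5, 5.5, -13.5], "gripper": 1},
    {"rot": [0, 0, 0], "offset": [-17, 7.5, -13.5], "gripper": 1},
    {"rot": [0, 0, 0], "offset": [-21, 9.3, -13.5], "gripper": 1},
  ],
)

```text
time_s: 16.9
position: [0.5235, 0.0769, 0.2098]
tcp_rot: [[0.432, 0.902, -0.0], [0.902, -0.432, -0.0], [-0.0, -0.0, -1.0]]
force: [0.6, -0.8, -0.9]
opening: 0.468
```

arm_command(
  targets=[
    {"rot": [0, 0, 0], "offset": [-3, 1.3, 0], "gripper": 1},
    {"rot": [0, 0, 0], "offset": [-5.21, 2.21, 0], "gripper": 1},
    {"rot": [0, 0, 0], "offset": [-5.21, 2.21, 0], "gripper": 1},
    {"rot": [0, 0, 0], "offset": [-5.21, 2.21, 0], "gripper": 1},
    {"rot": [0, 0, 0], "offset": [-5.21, 2.21, 0], "gripper": 1},
  ],
)

```text
time_s: 17.4
position: [0.5212, 0.0232, 0.2097]
tcp_rot: [[0.431, 0.902, -0.0], [0.902, -0.431, 0.0], [0.0, -0.001, -1.0]]
force: [-0.1, -0.2, -1.4]
opening: 0.467
```

```bash
python3 - <<'E'
from h import *
goto(.5214,.0223,.17); c=cap('scene','s3'); cap('top','t3'); cap('wrist','w5')
a=cv2.resize(cv2.imread('pics/s3.png')[170:290,330:450],(400,400),interpolation=cv2.INTER_CUBIC)
b=cv2.imread('pics/w5.png')[60:280,200:440]; b=cv2.resize(b,(400,367)); b=cv2.copyMakeBorder(b,0,33,0,0,0)
cv2.imwrite('pics/m5.png',np.hstack([a,b]))
E
```

```text
t 17.4 p [0.5212 0.0232 0.2097] yaw 64.4 tilt [-0.0004  0.0005] open 0.467 F [-0.1 -0.2 -1.4]
offset cm [-0.08  0.06  3.97] rotz None
```

View pics/m5.png

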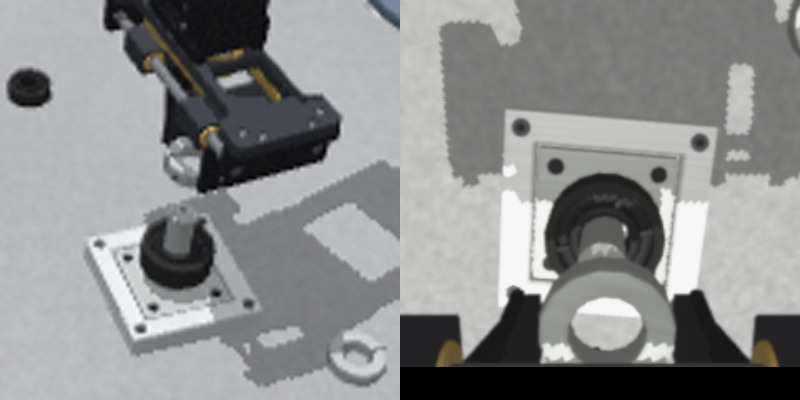

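The scene panel shows the collar held above the axle tip, and the wrist panel shows the axle in line below it with the wheel flat. I'll thread it.

arm_command(
  targets=[
    {"rot": [0, 0, 0], "offset": [-0.03, 0.03, 1.8], "gripper": 1},
    {"rot": [0, 0, 0], "offset": [-0.03, 0.03, 3.5], "gripper": 1},
    {"rot": [0, 0, 0], "offset": [-0.03, 0.03, 4], "gripper": 1},
    {"rot": [0, 0, 0], "offset": [-0.03, 0.03, 4.2], "gripper": 1},
    {"rot": [0, 0, 0], "offset": [-0.03, 0.03, 4.5], "gripper": 1},
    {"rot": [0, 0, 0], "offset": [-0.03, 0.03, 4.8], "gripper": 1},
    {"rot": [0, 0, 0], "offset": [-0.03, 0.03, 5.1], "gripper": 1},
    {"rot": [0, 0, 0], "offset": [-0.03, 0.03, 5.1], "gripper": 1},
  ],
)

```text
time_s: 18.35
position: [0.5215, 0.0219, 0.1587]
tcp_rot: [[0.432, 0.902, -0.0], [0.902, -0.432, 0.0], [-0.0, -0.0, -1.0]]
force: [-0.4, -0.1, -0.7]
opening: 0.467
```

Threaded 8 mm with no force. There are 28 mm to go.

arm_command(
  targets=[
    {"rot": [0, 0, 0], "offset": [0, 0, 0.8], "gripper": 1},
    {"rot": [0, 0, 0], "offset": [0, 0, 1.6], "gripper": 1},
    {"rot": [0, 0, 0], "offset": [0, 0, 2.2], "gripper": 1},
    {"rot": [0, 0, 0], "offset": [0, 0, 2.5], "gripper": 1},
    {"rot": [0, 0, 0], "offset": [0, 0, 2.65], "gripper": 1},
    {"rot": [0, 0, 0], "offset": [0, 0, 2.75], "gripper": 1},
    {"rot": [0, 0, 0], "offset": [0, 0, 2.85], "gripper": 1},
    {"rot": [0, 0, 0], "offset": [0, 0, 2.85], "gripper": 1},
  ],
)

```text
time_s: 19.15
position: [0.5217, 0.0219, 0.1307]
tcp_rot: [[0.432, 0.902, 0.0], [0.902, -0.432, -0.0], [0.0, 0.0, -1.0]]
force: [-1.3, 0.5, 1.7]
opening: 0.469
```

arm_command(
  targets=[
    {"rot": [0, 0, 0], "offset": [0, 0, 0], "gripper": 1},
    {"rot": [0, 0, 0], "offset": [0, 0, 0.03], "gripper": 1},
    {"rot": [0, 0, 0], "offset": [0, 0, 0.03], "gripper": 1},
  ],
)

```text
time_s: 19.45
position: [0.5217, 0.0219, 0.1306]
tcp_rot: [[0.432, 0.902, 0.001], [0.902, -0.432, -0.0], [0.0, 0.001, -1.0]]
force: [-2.0, 0.3, 6.0]
opening: 0.465
```

The collar is seated (TCP 0.1306, pressing at 6 N). Next I'll open, rise so the tips clear the collar top, and look before gripping the axle.

arm_command(
  targets=[
    {"rot": [0, 0, 0], "offset": [0, 0, -0.03], "gripper": 0},
    {"rot": [0, 0, 0], "offset": [0, 0, -0.03], "gripper": 0},
    {"rot": [0, 0, 0], "offset": [0, 0, -0.03], "gripper": 0},
    {"rot": [0, 0, 0], "offset": [0, 0, -0.03], "gripper": 0},
    {"rot": [0, 0, 0], "offset": [0, 0, -0.6], "gripper": 0},
    {"rot": [0, 0, 0], "offset": [0, 0, -1.2], "gripper": 0},
    {"rot": [0, 0, 0], "offset": [0, 0, -1.2], "gripper": 0},
    {"rot": [0, 0, 0], "offset": [0, 0, -1.2], "gripper": 0},
  ],
)

```text
time_s: 20.25
position: [0.5218, 0.0219, 0.1424]
tcp_rot: [[0.432, 0.902, 0.001], [0.902, -0.432, -0.0], [0.0, 0.001, -1.0]]
force: [0.8, -0.1, -0.9]
opening: 0.994
```

```bash
python3 - <<'E'
from h import *
goto(.5217,.0219,.1425); c=cap('scene','s4'); cap('wrist','w6')
a=cv2.resize(cv2.imread('pics/s4.png')[180:280,340:440],(400,400),interpolation=cv2.INTER_CUBIC)
b=cv2.imread('pics/w6.png')[80:300,200:440]; b=cv2.resize(b,(400,367)); b=cv2.copyMakeBorder(b,0,33,0,0,0)
cv2.imwrite('pics/m6.png',np.hstack([a,b]))
E
```

```text
t 20.25 p [0.5218 0.0219 0.1424] yaw 64.4 tilt [ 0.0009 -0.0001] open 0.994 F [ 0.8 -0.1 -0.9]
offset cm [-0.   -0.01 -0.01] rotz None
```

View pics/m6.png

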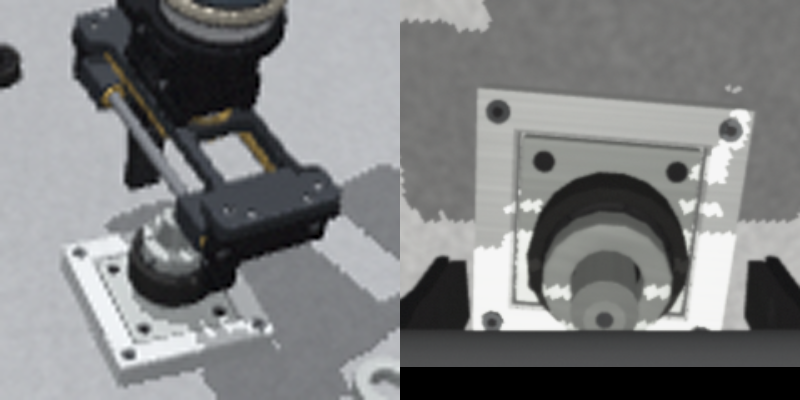

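Both panels show the collar flat on the wheel, the axle standing bare above it and the open fingers clear. I'll grip the axle now.

arm_command(
  targets=[
    {"rot": [0, 0, 0], "offset": [0, 0, 0], "gripper": 1},
    {"rot": [0, 0, 0], "offset": [0, 0, 0], "gripper": 1},
    {"rot": [0, 0, 0], "offset": [0, 0, 0], "gripper": 1},
    {"rot": [0, 0, 0], "offset": [0, 0, 0], "gripper": 1},
    {"rot": [0, 0, 0], "offset": [0, 0, 0], "gripper": 1},
    {"rot": [0, 0, 0], "offset": [0, 0, 0], "gripper": 1},
    {"rot": [0, 0, 0], "offset": [0, 0, 0], "gripper": 1},
    {"rot": [0, 0, 0], "offset": [0, 0, 0], "gripper": 1},
  ],
)

```text
time_s: 21.15
position: [0.5216, 0.0219, 0.142]
tcp_rot: [[0.432, 0.902, 0.0], [0.902, -0.432, -0.0], [-0.0, 0.0, -1.0]]
force: [0.4, 0.3, -0.1]
opening: 0.356
```

arm_command(
  targets=[
    {"rot": [0, 0, 0], "offset": [0, 0, 0], "gripper": 1},
    {"rot": [0, 0, 0], "offset": [0, 0, 0], "gripper": 1},
    {"rot": [0, 0, 0], "offset": [0, 0, -0.1], "gripper": 1},
    {"rot": [0, 0, 0], "offset": [0, 0, -0.25], "gripper": 1},
    {"rot": [0, 0, 0], "offset": [0, 0, -0.4], "gripper": 1},
    {"rot": [0, 0, 0], "offset": [0, 0, -0.6], "gripper": 1},
    {"rot": [0, 0, 0], "offset": [0, 0, -0.8], "gripper": 1},
    {"rot": [0, 0, 0], "offset": [0, 0, -0.8], "gripper": 1},
  ],
)

```text
time_s: 21.95
position: [0.5217, 0.022, 0.1502]
tcp_rot: [[0.432, 0.902, 0.0], [0.902, -0.432, -0.0], [0.0, 0.0, -1.0]]
force: [-0.0, 0.3, -8.2]
opening: 0.212
```

The load of 8.2 N shows the whole roller (about 0.7 kg) is coming up. I'll raise it smoothly.

arm_command(
  targets=[
    {"rot": [0, 0, 0], "offset": [0, 0, -0.4], "gripper": 1},
    {"rot": [0, 0, 0], "offset": [0, 0, -1], "gripper": 1},
    {"rot": [0, 0, 0], "offset": [0, 0, -1.8], "gripper": 1},
    {"rot": [0, 0, 0], "offset": [0, 0, -2.8], "gripper": 1},
    {"rot": [0, 0, 0], "offset": [0, 0, -3.8], "gripper": 1},
    {"rot": [0, 0, 0], "offset": [0, 0, -4.8], "gripper": 1},
    {"rot": [0, 0, 0], "offset": [0, 0, -5.8], "gripper": 1},
    {"rot": [0, 0, 0], "offset": [0, 0, -6.8], "gripper": 1},
  ],
)

```text
time_s: 22.75
position: [0.5215, 0.0219, 0.219]
tcp_rot: [[0.432, 0.902, 0.0], [0.902, -0.432, -0.0], [0.0, 0.0, -1.0]]
force: [-0.4, 0.7, -8.2]
opening: 0.22
```

arm_command(
  targets=[
    {"rot": [0, 0, 0], "offset": [0, 0, -1], "gripper": 1},
    {"rot": [0, 0, 0], "offset": [0, 0, -2], "gripper": 1},
    {"rot": [0, 0, 0], "offset": [0, 0, -3], "gripper": 1},
    {"rot": [0, 0, 0], "offset": [0, 0, -4], "gripper": 1},
    {"rot": [0, 0, 0], "offset": [0, 0, -5], "gripper": 1},
    {"rot": [0, 0, 0], "offset": [0, 0, -6], "gripper": 1},
    {"rot": [0, 0, 0], "offset": [0, 0, -6.7], "gripper": 1},
    {"rot": [0, 0, 0], "offset": [0, 0, -7], "gripper": 1},
  ],
)

```text
time_s: 23.55
position: [0.5219, 0.0219, 0.2889]
tcp_rot: [[0.432, 0.902, 0.001], [0.902, -0.432, -0.0], [0.0, 0.001, -1.0]]
force: [0.1, 0.1, -8.2]
opening: 0.223
```

arm_command(
  targets=[
    {"rot": [0, 0, 0], "offset": [0, 0, 0], "gripper": 1},
    {"rot": [0, 0, 0], "offset": [0, 0, 0], "gripper": 1},
    {"rot": [0, 0, 0], "offset": [0, 0, 0], "gripper": 1},
    {"rot": [0, 0, 0], "offset": [0, 0, 0], "gripper": 1},
    {"rot": [0, 0, 0], "offset": [0, 0, 0], "gripper": 1},
    {"rot": [0, 0, 0], "offset": [0, 0, 0], "gripper": 1},
    {"rot": [0, 0, 0], "offset": [0, 0, 0], "gripper": 1},
    {"rot": [0, 0, 0], "offset": [0, 0, 0], "gripper": 1},
  ],
)

```text
time_s: 24.35
position: [0.5216, 0.0219, 0.2879]
tcp_rot: [[0.432, 0.902, -0.0], [0.902, -0.432, 0.0], [-0.0, -0.0, -1.0]]
force: [0.1, -0.5, -7.4]
opening: 0.216
```

```bash
python3 - <<'E'
from h import *
goto(.5217,.0219,.29); c=cap('scene','s5'); cap('wrist','w7')
p=lambda z:w2px(c,(.5217,.022,z)).round(1)
print('expected flange centre px',p(.15),'axle top',p(.232))
a=cv2.resize(cv2.imread('pics/s5.png')[130:290,310:470],(480,480),interpolation=cv2.INTER_CUBIC)
b=cv2.imread('pics/w7.png')[80:300,220:420]; b=cv2.resize(b,(320,352)); b=cv2.copyMakeBorder(b,0,128,0,0,0)
cv2.imwrite('pics/m7.png',np.hstack([a,b]))
E
```

```text
t 24.35 p [0.5216 0.0219 0.2879] yaw 64.4 tilt [-0.  0.] open 0.216 F [ 0.1 -0.5 -7.4]
offset cm [ 0.    0.01 -0.21] rotz None
expected flange centre px [387.5 215.5] axle top [392.3 188.8]
```

View pics/m7.png

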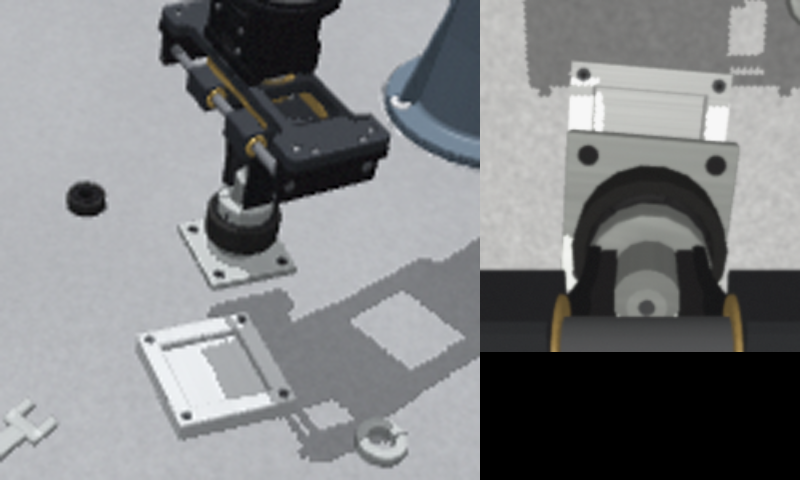

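The scene panel shows the empty nest and the roller held above it: flange level, wheel and collar stacked, fingers above the collar. I'll check the height and level numerically from the flange corners.

```bash
python3 - <<'E'
from h import *
from scipy.optimize import least_squares
from scipy.spatial.transform import Rotation as Ro
cs,cw=load('s5'),load('w7')
S=[(178,225),(217,287),(296,268)]; W=[(568,130),(738,145)]
S=[(310+x/3,130+y/3) for x,y in S]; W=[(220+(x-480)/1.6,80+y/1.6) for x,y in W]
def corners(q):  # q: rx,ry,yaw deg, x,y, z of flange top
    R=Ro.from_euler('xyz',q[:3],degrees=True).as_matrix(); return np.array(q[3:])+[R@np.array([a*.035,b*.035,0]) for a,b in((1,1),(-1,1),(-1,-1),(1,-1))]
q0=[0,0,-30,.5217,.0219,.154]
C=corners(q0); near=lambda c,P:[int(np.argmin([np.hypot(*(w2px(c,k)-p)) for k in C])) for p in P]
iS,iW=near(cs,S),near(cw,W); print(iS,iW)
def res(q): 
    C=corners(q); return np.concatenate([w2px(cs,C[i])-p for i,p in zip(iS,S)]+[w2px(cw,C[i])-p for i,p in zip(iW,W)])
r=least_squares(res,q0,x_scale=[1,1,1,.01,.01,.01]); print(r.x.round(4),'resid px',res(r.x).round(1))
E
```

```text
[3, 0, 1] [2, 1]
[ 1.10420e+00 -9.53300e-01 -2.98534e+01  5.22000e-01  2.22000e-02
  1.61300e-01] resid px [-0.8  0.2 -2.1 -0.7 -0.2 -0.  -0.2  0.2  0.8 -0.9]
```

```bash
python3 - <<'E'
from h import *
goto(.5217,.0219,.29); print(ticket.hand_in())
E
```

```text
t 24.45 p [0.5216 0.0219 0.288 ] yaw 64.4 tilt [ 0. -0.] open 0.217 F [-0.2 -0.2 -6.6]
offset cm [ 0.    0.01 -0.2 ] rotz None
the job is handed in; nothing more can be done
None
```

The guide roller is built up and the job is handed in at 24.5 s, with the arm still holding the roller above the empty nest.

- **Assembly:** I threaded the larger wheel down until it stopped on the shoulder at the predicted height, pressing at about 7 N, and let go. I then threaded the leftmost collar down onto it, pressing at about 6 N, and let go.
- **Lift:** I gripped the bare axle top and lifted straight up about 14 cm. By the arm's reading, the flange underside is about 13.5 cm above the nest's top.
- **Last checks:** The pictures show the wheel and collar stacked flat, the fingers above the collar and the nest empty. Before I handed in, the load read 6.6–8.2 N, which fits about 0.7 kg, and the grip opening was steady.
- **What disagreed or was not confirmed:**
  - **Level:** A coarse fit to the flange corners gave about 1° of tilt, within its pixel noise, while the tool itself reads level.
  - **Height:** The same fit put the flange about 5 mm higher than the arm's reading.
  - **Grip force:** The interface fixes it at half the gripper's maximum, about 30 N, below the 80 N you suggested, but I saw no slip.
  - **Spanner and tin:** I never moved near either one, but I took no final picture to check them.

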